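# Hold a clevis pin home in the V-block length gauge

## Task

From the wooden rack take the long pin with a head (not the short headed one, not the plain dowel) and lay it in the two V-blocks of the length gauge, with its head outside the end block and its tail towards the dial. Slide it along the Vs until the underside of the head bears on the end block, so that the tail pushes the dial's spindle in, and press the pin firmly down so that it sits hard on both sides of the Vs. Finish while still holding it pressed there for the reading; do not knock the spindle and leave everything else where it is.

Things in the scene. Friction and masses are not known exactly. Their poses are not given: they have to be found in the camera images.
- pin: long headed clevis pin, steel, about 0.48 kg, in one of the rack's three notches: shank 25 mm diameter, 150 mm long (2 mm tail chamfer), head 40 mm diameter, 9 mm thick. Origin on its axis at the underside of the head; x runs along the shank to the tail (head at x = -9 to 0 mm), balance point at x = 64 mm
- pin_tail (a point): centre of the pin's tail face, 150 mm along the pin's x from its origin
- rack: wooden rack, fixed: base 106 x 236 x 12 mm, two boards across it (along y), 14 mm thick, 42 mm tall, at x = -38 and 38 mm, V notches at y = -75, 0, 75 mm. Origin: centre of underside. Pins lie along its x, axis 45 mm up, origin near x = -56 mm: 25 to 87 mm of a pin's length is free between the boards, 33 mm above the base
- gauge: length gauge, fixed: base 84 mm wide, 15 mm thick, x = -105 to 185 mm; V-blocks 52 mm wide, 55 mm tall, at x = -75 to -45 (end block) and 25 to 55 mm, free between; bracket at x = 92 to 104, 71 mm tall; round face-up dial at x = 144, 58 mm wide, 75 mm tall. Origin on the underside; x along the Vs to the dial, z up. A seated pin's axis is at y = 0, z = 57 mm
- v_home (a point): on the axis of a seated pin, at the outer face of the end block (gauge x = -75 mm, z = 57 mm), axes as the gauge's: the pin's origin must come here, with the pin's x along the gauge's x
- strip_left: the two ground strips on the left (+y) flanks of the V-blocks, 45 degrees to the vertical, oiled and slippery (friction about 0.15: the spindle can push a pin back that is not held); origin and axes are those of the gauge
- strip_right: the two like strips on the right (-y) flanks; origin and axes are those of the gauge
- spindle (a joint): travel of the dial gauge's sprung spindle in m: 0 when untouched, grows as the spindle is pushed along the gauge's +x, 10 mm at most. Its 8 mm round tip stands at gauge x = 71 mm on the pin's axis, so a pin that is fully home pushes it in 4 mm; it pushes back with 1.1 N at first and 2 N at 4 mm
- short_pin: a shorter headed pin in the rack, same diameters, shank only 110 mm; origin under its head as for the long pin. Leave it
- dowel: a plain dowel without a head in the rack, 25 x 150 mm; origin at its end. Leave it
- bush: bronze bush standing on the bench, 52 mm diameter, 40 mm tall; origin under its centre. Leave it
- coupling: steel hose coupling standing on the bench, 34 mm diameter, 68 mm tall; origin under its centre. Leave it
- oil_bottle: white oil bottle, 64 mm diameter, 170 mm tall; origin under its centre. Leave it
- wrench: open wrench lying on the bench, 190 mm long. Leave it
Mind the look-alikes: they are no part of the job. Leave any green or orange look-alike of the pin alone.

How it is judged:
By the outcome, as a careful person would: the job done as asked, in the order asked, and still so for the second after the job is handed in, while the arm keeps its last pose, push and grip.
It also fails if it takes over 48 s, if anything falls off the work surface, if the arm or the gripper's body presses on something with over 40 N, if the wrist force passes 120 N, or if a joint passes its speed limit or range.

## Robot

A 6-joint arm with a two-finger parallel gripper is mounted at the origin on the work surface. World frame = base frame: x ahead of the robot, y to its left, z up, the work surface at z = 0. Lengths are in m, angles in degrees, forces in N, time in s.
With the tool pointing down it reaches from about 0.35 to 0.875 m from the base axis. Payload 4.2 kg.
Tool frame: the origin (TCP) lies midway between the tips of the shut fingers; the grasp point (between the pads) lies 19 mm behind it; y points along the fingers, z is the direction in which the jaws open and shut, and the axes are right-handed (so a half turn about y gives the same grasp; the last joint's range is limited). The gripper opens to 87 mm and grips with 3 to 60 N. Pads are 19 mm wide; open, the fingers measure 117 mm over their backs; the gripper's body (75 mm by 190 mm) begins 51 mm behind the grasp point.
Start: joints at [-61.559, 22.042, 0.453, 0, -68.411, -14.817], TCP at [0.147, -0.607, 0.223] pointing down, gripper open.
Joint ranges: [-179.83, 179.83], [-69.29, 118.12], [-61.27, 80.66], [-181.25, 117.63], [-171.15, -9.14], [-177.46, 177.46]. Speed limits (degrees/s): [159.86, 159.86, 180, 180, 180, 180].

## Interface

Orientations are given as [roll, pitch, yaw] about the fixed x, y, z axes, in that order (R = Rz(yaw) Ry(pitch) Rx(roll)).
In Python, from workcell import env gives the robot as it stands. The module is installed in compiled form; this text tells all that it offers. Calls block until the motion is done:
- env.goto(position, orientation): joint-space move of the TCP to a pose.
- env.move_straight(position, rotation=None, rate=0.15, force_limit=None): straight line of the TCP; rotation=None keeps the orientation; rate is the mean speed in m/s. With force_limit (N) it stops when the force on the tool has changed by that much, and returns True; else False.
- env.set_joints(angles): joint-space move.
- env.gripper_to(opening, grasp_force=None): opening from 0.0 (shut) to 1.0 (fully open); grasp_force is the grip in N (None keeps the last); returns when the fingers have stopped.
- env.dwell(seconds).
- env.inverse_kinematics(position, orientation): joint angles nearest the present ones, or None.
- env.read_state(): the state.
- env.grab_frame(name): name is "scene" or "top" or "wrist"; returns a dict with "image" (384x512x3 uint8, blue, green, red), "fx", "fy", "cx", "cy" (pixels), "position" and "orientation" of the camera in the world. Camera axes: x right, y up, looking along -z (the intrinsics and any distortion apply to the point x, -y, -z); pixel columns grow to the right and rows downward; lengths in m; the calibration is good to about 2 mm. A picture is of the moment at which its call begins. There is no depth.
A pose or a line that the arm cannot do raises env.Unreachable and nothing moves.
- env.close_job(): hands the job in, once; it reports no verdict.
Trained networks look in a picture, given as the dict that the camera call returned (one of the last four; its "shot" number tells which), for a name from the list of things; names that differ only in an ending like _2 or _b are one class to them, and where a whole thing is asked for, a point or a joint stands for the part that bears it (a point fixed in the world has none). Each returns a list of dicts, best first, with "score" (0 to 1); they miss things now and then, are a little off and sometimes report something else, mostly with a low value. They report only what shows in the picture. A call takes as long as a camera call. They do not tell look-alikes from the thing itself.
- env.search_frame(picture, thing): "xyz" ([x, y, z] in m, in world coordinates, good to about 4 mm: the middle of the surface that is visible of it).
- env.trace(picture, thing): "mask" (384x512 bool, what is visible of it).
The state is a dict: "clock": time; "joint_positions": joint angles; "qvel": joint speeds; "joint_torque": joint torques, N m; "position": TCP position; "tool_rot": TCP orientation; "force": force on the tool from outside, world axes, zero at the start; "wrist_torque": the same for the moment, N m; "opening": opening from 0.0 (shut) to 1.0 (fully open).
Only numpy, scipy, OpenCV 4.12 (cv2) and the standard library are available. Lean on these libraries where they do the work, as an engineer would, in place of code of your own. Each camera call takes 0.05 s, during which the arm holds its last target.

## Working session

There is one attempt and no reset: what is moved stays moved. The work goes in short steps, each a Python script; the robot and the scene stay as the last script left them, time stands still between calls to the robot, and variables do not carry over. Pictures are saved under pics/ and viewed, and the job is handed in when it is done.

```bash
mkdir -p pics; ls; python3 - <<'E'
from workcell import env
import cv2
s=env.read_state(); print(s)
for n in ["scene","top","wrist"]:
    f=env.grab_frame(n); cv2.imwrite(f"pics/{n}0.png",f["image"])
    print(n,{k:v for k,v in f.items() if k!="image"})
    for t in ["pin","rack","gauge","short_pin","dowel"]:
        print(t,[(d["xyz"],d["score"]) for d in env.search_frame(f,t)])
E
```

```text
pics
{'clock': 0.0, 'joint_positions': array([-6.15567732e+01,  2.20913512e+01,  3.79721094e-01, -2.96403557e-02,
       -6.84107238e+01, -1.48161430e+01]), 'qvel': array([ 0.07105788, -0.11809346,  0.07279282, -0.02193125,  0.0866845 ,
       -0.02188037]), 'joint_torque': array([ 6.08314658e-04, -3.90668249e+01,  1.87400848e+01,  4.21975538e+00,
        1.08674134e-02, -2.04790767e-04]), 'position': array([ 0.14712623, -0.6068162 ,  0.2214513 ]), 'tool_rot': array([-8.98746697e+01,  4.66676678e-03,  1.36161533e+01]), 'force': array([-0.11218425, -0.38298113, -0.44804224]), 'wrist_torque': array([ 0.04994913, -0.00321385,  0.01822348]), 'opening': 1.0007421386197106}
scene {'fx': 368.761366971915, 'fy': 368.761366971915, 'cx': 252.5467300112226, 'cy': 186.91566588603058, 'position': array([1.03514665, 0.33899888, 0.64917702]), 'orientation': array([ 50.85646867,   1.29965171, 128.38024888]), 'shot': 1}
pin [([0.6688, -0.404, 0.0308], 0.74), ([0.5118, -0.26, 0.0525], 0.66), ([0.2781, -0.2553, 0.0282], 0.63), ([0.7797, -0.1605, 0.0945], 0.48)]
rack [([0.4864, -0.1677, 0.0197], 0.77)]

[... 387 characters left out ...]
6.82665409,   1.11110544, -90.605126  ]), 'shot': 2}
pin [([0.6686, -0.4062, 0.0246], 0.91), ([0.5081, -0.2595, 0.058], 0.76), ([0.2622, -0.2592, 0.0276], 0.64)]
rack [([0.4802, -0.1762, 0.0119], 0.84)]
gauge [([0.4781, 0.2016, 0.0188], 0.82), ([0.7535, -0.1703, 0.1111], 0.22)]
short_pin [([0.4694, -0.1881, 0.057], 0.97)]
dowel [([0.4832, -0.1158, 0.0541], 0.84), ([0.5074, -0.2605, 0.0566], 0.68)]
wrist {'fx': 280.4936998938747, 'fy': 280.4936998938747, 'cx': 256.6568336475482, 'cy': 191.09244976512446, 'position': array([ 0.07872296, -0.62404176,  0.38521875]), 'orientation': array([-1.50724552e+01, -5.04098020e-02,  1.03635347e+02]), 'shot': 3}
pin []
rack []
gauge []
short_pin []
dowel []
```

View pics/scene0.png

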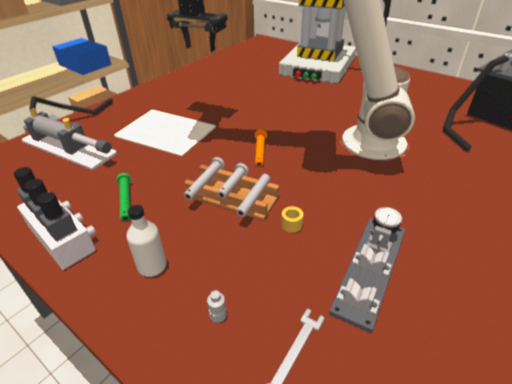

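View pics/top0.png

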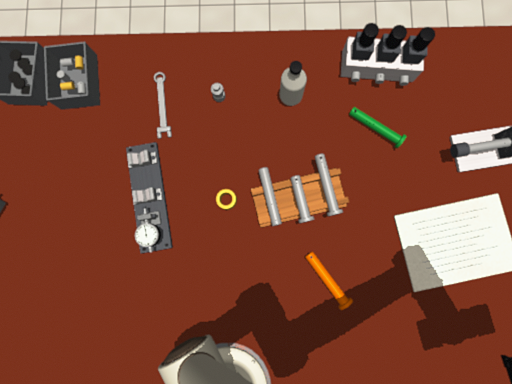

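```bash
python3 - <<'E'
import cv2,numpy as np
a=cv2.imread("pics/top0.png")[140:240,235:365]; b=cv2.imread("pics/scene0.png")[145:225,170:290]
a=cv2.resize(a,(520,400),interpolation=cv2.INTER_CUBIC)
cv2.imwrite("pics/crop_a.png",a)
c=cv2.imread("pics/top0.png")[130:260,110:190]; cv2.imwrite("pics/crop_c.png",cv2.resize(c,None,fx=4.5,fy=4.5,interpolation=cv2.INTER_CUBIC))
E
```

```text
(no output)
```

View pics/crop_a.png

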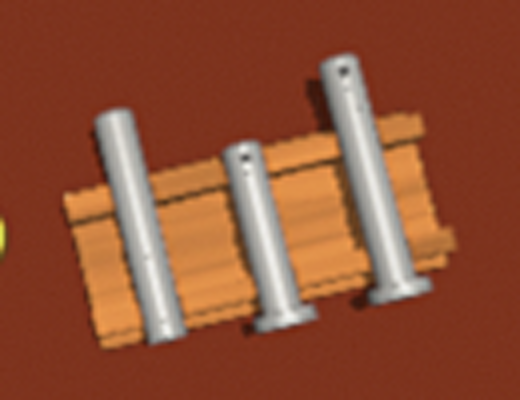

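View pics/crop_c.png

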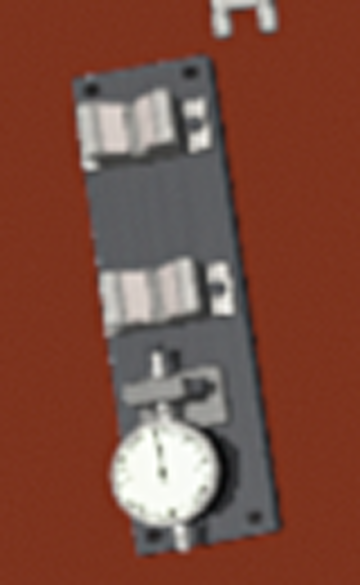

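The three rack pins in the top view are, left to right:
- (268,195): plain dowel, no head.
- (302,198): short headed pin.
- (328,184): headed, and about as long as the dowel, so this is the long pin. Its head is at the lower end (nearer the robot) and its tail points away.

The gauge's dial (147,235) also faces the robot, so the pin has to be turned about half a turn. I'll take closer wrist views next.

```bash
python3 - <<'E'
from workcell import env
import cv2,pickle
fr=[]
for i,(p,y) in enumerate([((0.46,-0.26,0.25),15),((0.50,0.21,0.27),5)]):
    q=env.inverse_kinematics(p,[-90,0,y]); print(q)
    env.goto(p,[-90,0,y]); env.dwell(0.3)
    f=env.grab_frame("wrist"); cv2.imwrite(f"pics/w{i}.png",f["image"]); fr.append(f)
    print({k:v for k,v in f.items() if k!="image"}, env.read_state()["clock"])
pickle.dump(fr,open("fr.pkl","wb"))
for t in ["gauge","strip_left","strip_right"]: print(t,[(d["xyz"],d["score"]) for d in env.search_frame(fr[1],t)])
for t in ["pin","rack"]: print(t,[(d["xyz"],d["score"]) for d in env.search_frame(fr[0],t)])
for y in (5,-173,173): print(env.inverse_kinematics((0.5,0.21,0.1),[-90,0,y]))
for y in (15,-165): print(env.inverse_kinematics((0.5,-0.26,0.1),[-90,0,y]))
E
```

```text
[-1.18725187e+01  1.14823782e+01 -1.04770484e+01 -2.54444375e-14
 -6.80405734e+01 -6.31274813e+01]
{'fx': 280.4936998938747, 'fy': 280.4936998938747, 'cx': 256.6568336475482, 'cy': 191.09244976512446, 'position': array([ 0.39169492, -0.27874111,  0.41257379]), 'orientation': array([-1.50617179e+01, -5.55417918e-02,  1.04955506e+02]), 'shot': 4} 2.9583
[ 3.99198850e+01  1.21687247e+01 -6.69064106e+00 -2.54444375e-14
 -7.11406343e+01 -1.24919885e+02]
{'fx': 280.4936998938747, 'fy': 280.4936998938747, 'cx': 256.6568336475482, 'cy': 191.09244976512446, 'position': array([0.4299312 , 0.20341305, 0.43266768]), 'orientation': array([-1.50633478e+01, -4.53706199e-02,  9.49561908e+01]), 'shot': 5} 5.0333
gauge [([0.4735, 0.2049, 0.017], 0.64)]
strip_left [([0.4818, -0.1053, 0.0556], 0.62), ([0.5015, 0.2038, 0.0488], 0.6)]
strip_right [([0.501, 0.2237, 0.0527], 0.71)]
pin [([0.4869, -0.265, 0.0603], 0.96), ([0.2906, -0.2461, 0.0235], 0.56), ([0.705, -0.3467, 0.0267], 0.49)]
rack [([0.4834, -0.2076, 0.011], 0.92)]
[ 3.99198850e+01  2.11360100e+01 -2.06443394e+01 -2.54444375e-14
 -4.82196506e+01 -1.24919885e+02]
[ 3.99198850e+01  2.11360100e+01 -2.06443394e+01  2.54444375e-14
 -4.82196506e+01  5.70801150e+01]
[ 3.99198850e+01  2.11360100e+01 -2.06443394e+01  2.54444375e-14
 -4.82196506e+01  4.30801150e+01]
[-1.10019688e+01  2.29298292e+01 -1.76530985e+01 -2.54444375e-14
 -4.94170723e+01 -6.39980312e+01]
[-1.10019688e+01  2.29298292e+01 -1.76530985e+01  2.54444375e-14
 -4.94170723e+01  1.16001969e+02]
```

View pics/w0.png

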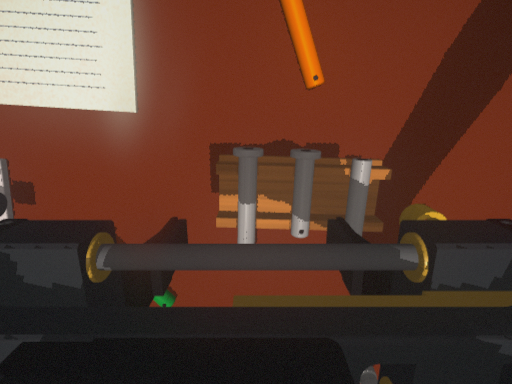

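View pics/w1.png

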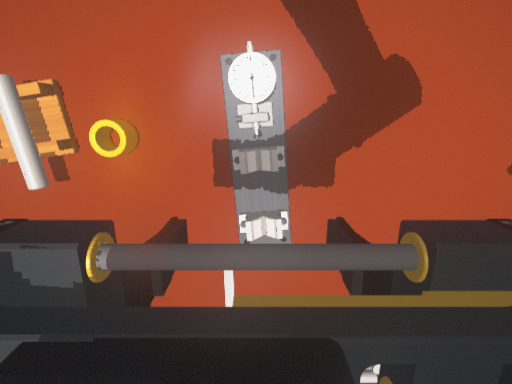

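```bash
cat > z.py <<'E'
import cv2,numpy as np
def zoom(img,x0,y0,w,h,k,name,step=10,grid=True):
    c=cv2.resize(img[y0:y0+h,x0:x0+w],None,fx=k,fy=k,interpolation=cv2.INTER_CUBIC)
    for x in range((x0//step+1)*step,x0+w,step):
        X=int((x-x0+.5)*k); cv2.line(c,(X,0),(X,6),(255,255,0),1); cv2.putText(c,str(x),(X-12,18),0,.4,(255,255,0),1)
    for y in range((y0//step+1)*step,y0+h,step):
        Y=int((y-y0+.5)*k); cv2.line(c,(0,Y),(6,Y),(255,255,0),1); cv2.putText(c,str(y),(8,Y+4),0,.4,(255,255,0),1)
    cv2.imwrite(name,c)
if __name__=="__main__":
    zoom(cv2.imread("pics/w1.png"),205,30,110,220,2.7,"pics/z1.png")
    zoom(cv2.imread("pics/scene0.png"),325,200,90,130,4.5,"pics/z2.png")
    zoom(cv2.imread("pics/top0.png"),115,130,70,130,4.5,"pics/z3.png")
    zoom(cv2.imread("pics/w0.png"),205,135,190,115,4,"pics/z4.png")
E
python3 z.py
```

```text
(no output)
```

View pics/z1.png

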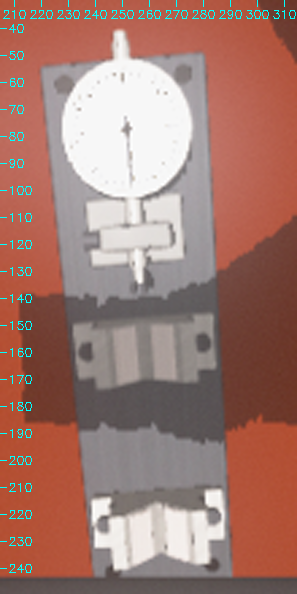

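View pics/z2.png

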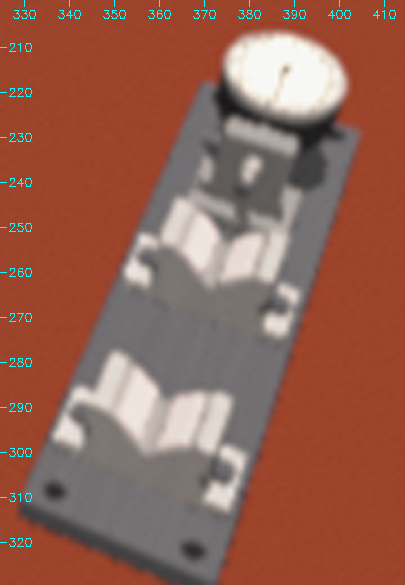

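View pics/z3.png

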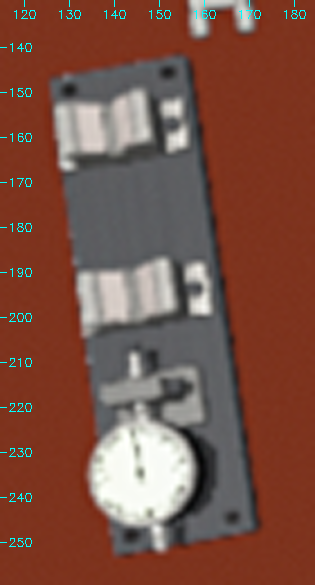

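View pics/z4.png

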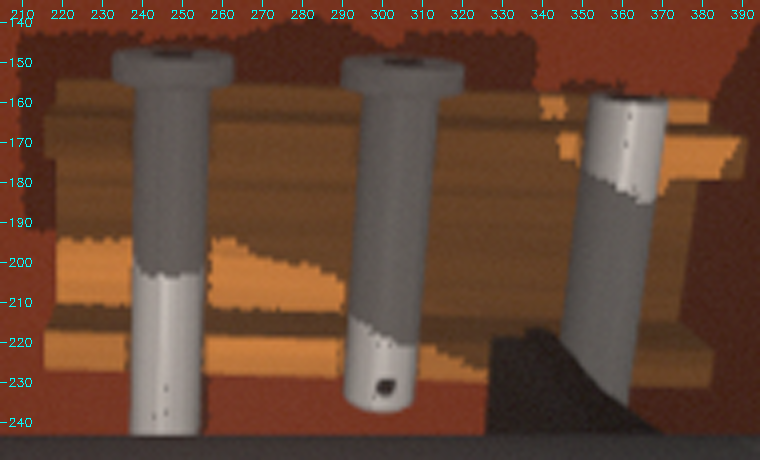

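```bash
cat > fit.py <<'E'
import numpy as np,cv2,pickle
from scipy.optimize import least_squares
from scipy.spatial.transform import Rotation as R
def cam(p,o,fx,cx,cy): return dict(p=np.array(p),R=R.from_euler('xyz',o,degrees=True).as_matrix(),f=fx,cx=cx,cy=cy)
C={'scene':cam([1.03514665,0.33899888,0.64917702],[50.85646867,1.29965171,128.38024888],368.761366971915,252.5467300112226,186.91566588603058),
'top':cam([0.3777949,-0.10364424,0.95531407],[6.82665409,1.11110544,-90.605126],356.93481419600107,258.8879349532145,194.1161340203758)}
for i,f in enumerate(pickle.load(open('fr.pkl','rb'))): C[f'w{i}']=cam(f['position'],f['orientation'],f['fx'],f['cx'],f['cy'])
def proj(c,P):
    q=(np.atleast_2d(P)-c['p'])@c['R']; return np.c_[c['cx']+c['f']*q[:,0]/-q[:,2], c['cy']+c['f']*-q[:,1]/-q[:,2]]
def pose(v,P):
    P=np.atleast_2d(P)/1000.; c,s=np.cos(v[2]),np.sin(v[2])
    return np.c_[v[0]+c*P[:,0]-s*P[:,1], v[1]+s*P[:,0]+c*P[:,1], P[:,2]]
def fit(obs,v0):
    def r(v): return np.concatenate([(proj(C[c],pose(v,[P]))[0]-uv)*np.array(w) for c,P,uv,w in obs])
    return least_squares(r,v0,loss='soft_l1'),r
E
cat > run1.py <<'E'
from fit import *
o=(1,1)
G=[('w1',(185,42,15),(221.5,53.5),o),('w1',(185,-42,15),(280,49.5),o),('w1',(144,0,75),(251.5,76.5),o),('w1',(71,0,57),(256.5,134.5),o),
('w1',(-105+60,42,15),(239.5,241),(1,0)),('w1',(-45,-42,15),(290,241),(1,0)),
('top',(-105,-42,15),(127,147.5),o),('top',(-105,42,15),(156.5,142.5),o),('top',(185,-42,15),(139.5,253),o),('top',(144,0,75),(146,235),o),('top',(71,0,57),(144.5,208.5),o),
('scene',(185,42,15),(371,218),o),('scene',(-105,42,15),(330,313),o),('scene',(-105,-42,15),(373,328),o),('scene',(185,-42,15),(404,228.5),o),('scene',(144,0,75),(387,216),o)]
P=[('w0',(12,0,45),(247.8,165),(1,0)),('w0',(85,0,45),(245.8,235),(1,0)),('w0',(0,0,57.5),(248,157),(0,1)),
('top',(150,0,45),(319.8,155),o),('top',(10,0,45),(333.6,207),(1,0)),('top',(0,0,45),(335,211.5),o)]
for n,O,v0 in (('G',G,[.5,.2,np.radians(-174)]),('P',P,[.43,-.28,np.radians(15)])):
    s,r=fit(O,v0); print(n,s.x[:2],np.degrees(s.x[2]))
    rr=r(s.x).reshape(-1,2)
    for a,b in zip(O,rr): print(a[0],a[1],b.round(1))
    for c in ('w0','w1','top','scene'):
        Oc=[a for a in O if a[0]==c]
        if len(Oc)>2: t,_=fit(Oc,s.x); print(' only',c,t.x[:2],np.degrees(t.x[2]))
    np.save(n+'.npy',s.x)
E
python3 run1.py
```

```text
G [0.52769937 0.21836407] -170.17184152232946
w1 (185, 42, 15) [-2.6 -0.3]
w1 (185, -42, 15) [ 0.5 -2.1]
w1 (144, 0, 75) [0.1 0.1]
w1 (71, 0, 57) [0.2 3. ]
w1 (-45, 42, 15) [-3.1 -0. ]
w1 (-45, -42, 15) [-0.3 -0. ]
top (-105, -42, 15) [-2.7 -0.4]
top (-105, 42, 15) [-1.8 -1. ]
top (185, -42, 15) [-0.2  0.4]
top (144, 0, 75) [-0.8 -0.1]
top (71, 0, 57) [-1. -2.]
scene (185, 42, 15) [-1.7 -1.2]
scene (-105, 42, 15) [-0.6 -3.1]
scene (-105, -42, 15) [0.3 0.9]
scene (185, -42, 15) [ 0.8 -0.4]
scene (144, 0, 75) [ 1.  -1.4]
 only w1 [0.52758373 0.21935233] -169.88077356262573
 only top [0.52602304 0.21418621] -171.19925463767208
 only scene [0.53079028 0.21959231] -169.83024192609514
P [ 0.44210339 -0.2772445 ] 12.490326138986058
w0 (12, 0, 45) [-0.5 -0. ]
w0 (85, 0, 45) [-0.4 -0. ]
w0 (0, 0, 57.5) [-0.  -1.3]
top (150, 0, 45) [-0.6 -0.5]
top (10, 0, 45) [-0.8 -0. ]
top (0, 0, 45) [-1.2 -0.8]
 only w0 [ 0.44349972 -0.27609223] 12.301415185537238
 only top [ 0.44041533 -0.27978043] 12.88157101851455
```

```bash
cat > ov.py <<'E'
from fit import *
from z import zoom
def draw(img,c,v,k,x0,y0,w,h,polys,name):
    I=cv2.resize(img[y0:y0+h,x0:x0+w],None,fx=k,fy=k,interpolation=cv2.INTER_CUBIC)
    for P,col in polys:
        q=proj(C[c],pose(v,P)); q=((q-[x0,y0]+.5)*k*8).astype(int)
        cv2.polylines(I,[q.reshape(-1,1,2).astype(np.int32)],False,col,1,cv2.LINE_AA,3)
    cv2.imwrite(name,I)
def rect(x0,x1,y0,y1,z): return [(x0,y0,z),(x1,y0,z),(x1,y1,z),(x0,y1,z),(x0,y0,z)]
def ring(x,y,z,r): 
    t=np.linspace(0,2*np.pi,40); return np.c_[x+r*np.cos(t),y+r*np.sin(t),0*t+z]
def ringx(x,z,r):
    t=np.linspace(0,2*np.pi,40); return np.c_[0*t+x,r*np.cos(t),z+r*np.sin(t)]
g=(0,255,0);m=(255,0,255);y=(0,255,255)
GP=[(rect(-105,185,-42,42,15),g),(rect(-75,-45,-26,26,55),m),(rect(25,55,-26,26,55),m),(ring(144,0,75,29),y),([(-75,0,39.3),(-45,0,39.3)],y),([(25,0,39.3),(55,0,39.3)],y),(ringx(71,57,4),y),(ringx(92,57,4),g)]
PP=[(ringx(-9,45,20),m),(ringx(0,45,20),m),(ringx(150,45,12.5),y),([(0,12.5,45),(150,12.5,45)],g),([(0,-12.5,45),(150,-12.5,45)],g)]
if __name__=="__main__":
    import os
    v=np.load('G.npy')
    a=[('w1',205,30,110,215,2.7),('top',110,130,75,130,4.4),('scene',320,195,95,140,4.1)]
    for c,*b in a: 
        f=cv2.imread(f"pics/{c if c[0]=='w' else c+'0'}.png"); draw(f,c,v,b[4],*b[:4],GP,f'pics/_t_{c}.png')
    ims=[cv2.imread(f'pics/_t_{c[0]}.png') for c in a]; H=580
    cv2.imwrite('pics/ovG.png',cv2.hconcat([cv2.copyMakeBorder(i,0,max(0,H-i.shape[0]),0,0,0)[:H] for i in ims])[:, :1200])
    I=cv2.imread('pics/ovG.png'); print(I.shape); cv2.imwrite('pics/ovG.png',cv2.resize(I,None,fx=min(1,800/I.shape[1]),fy=min(1,800/I.shape[1])))
    v=np.load('P.npy')
    draw(cv2.imread('pics/w0.png'),'w0',v,4,215,140,60,105,PP,'pics/_p1.png'); draw(cv2.imread('pics/top0.png'),'top',v,6,300,145,50,75,PP,'pics/_p2.png')
    draw(cv2.imread('pics/scene0.png'),'scene',v,6,170,145,60,65,PP,'pics/_p3.png')
    cv2.imwrite('pics/ovP.png',cv2.hconcat([cv2.resize(cv2.imread(f'pics/_p{i}.png'),(260,420)) for i in (1,2,3)]))
E
python3 ov.py
```

```text
(580, 1016, 3)
```

View pics/ovG.png

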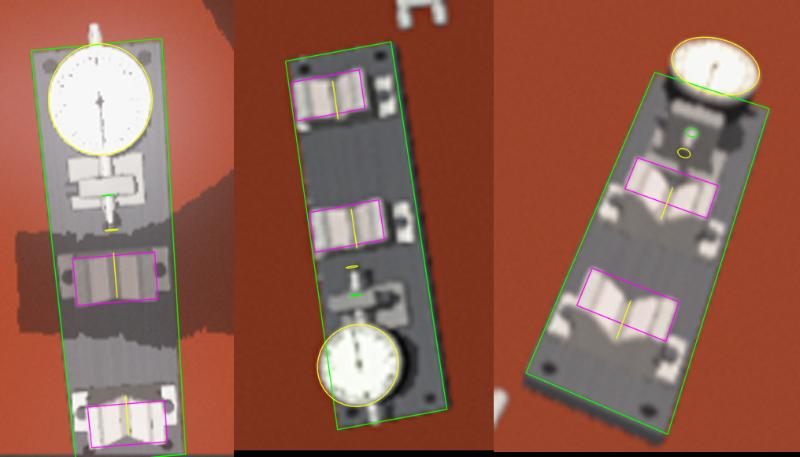

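View pics/ovP.png

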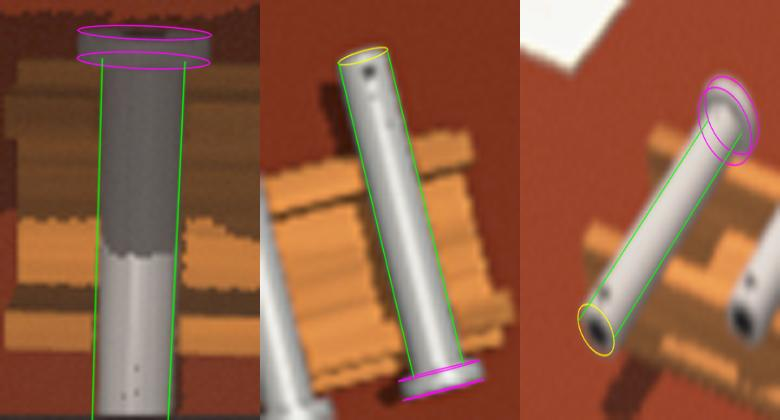

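```bash
python3 - <<'E'
from workcell import env
import cv2,pickle
from z import zoom
fr=pickle.load(open("fr.pkl","rb"))
for i,(p,y) in enumerate([((0.62,0.235,0.22),10),((0.60,-0.242,0.22),12.5)]):
    env.goto(p,[-90,0,y]); env.dwell(0.3)
    f=env.grab_frame("wrist"); cv2.imwrite(f"pics/w{i+2}.png",f["image"]); fr.append(f)
print(env.read_state()["clock"],env.read_state()["position"])
pickle.dump(fr,open("fr.pkl","wb"))
E
python3 - <<'E'
import sys; sys.path.insert(0,'.')
E
sed -i "s#a=\[('w1',205,30,110,215,2.7)#a=[('w2',180,20,140,230,2.5)#; s#'pics/w0.png'),'w0',v,4,215,140,60,105#'pics/w3.png'),'w3',v,3,200,40,100,210#" ov.py; python3 ov.py
```

```text
8.3167 [ 0.60019789 -0.24152015  0.21997651]
(580, 1069, 3)
```

View pics/w2.png

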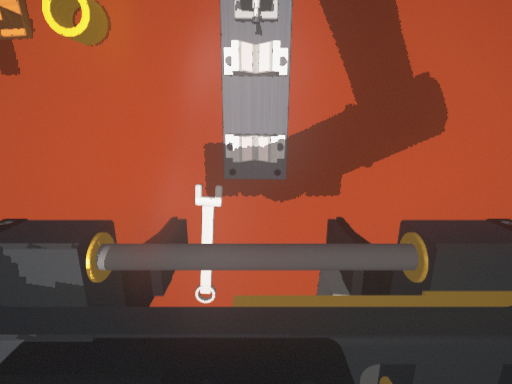

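View pics/w3.png

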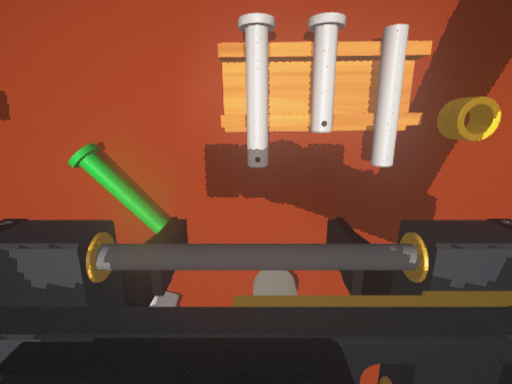

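View pics/_t_w2.png

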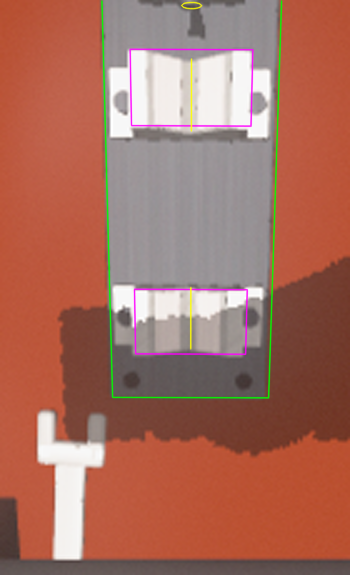

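View pics/_p1.png

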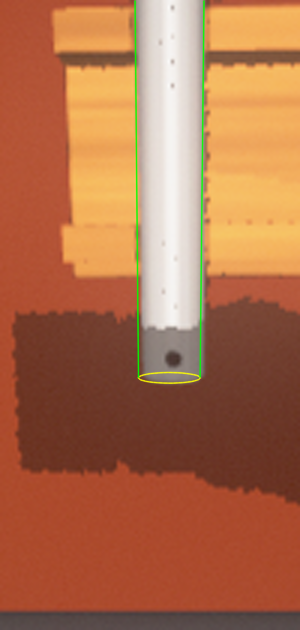

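The closer wrist views (w2, w3) agree with the fitted model to about 1 px. In w3 the long headed pin at (257,90) is clearly longer than the short one at (325,75), and the dowel at (390,95) has no head. I'll grasp the long pin near its balance point.

```bash
python3 - <<'E'
from workcell import env
import numpy as np,cv2
v=np.load('P.npy'); yaw=np.degrees(v[2])
a=np.array([np.cos(v[2]),np.sin(v[2])]); p=v[:2]+0.064*a
print(p,yaw)
o=[-90,0,yaw]
env.gripper_to(0.57)
env.goto([*p,0.15],o)
hit=env.move_straight([*p,0.026],rate=0.12,force_limit=8)
s=env.read_state(); print(hit,s["position"],s["force"],s["clock"])
f=env.grab_frame("wrist"); cv2.imwrite("pics/w4.png",f["image"])
E
```

```text
[ 0.50458868 -0.26340292] 12.490326138986058
False [ 0.5053106  -0.26355977  0.02673525] [-0.38115941 -0.04638243  0.74273737] 10.95
```

View pics/w4.png

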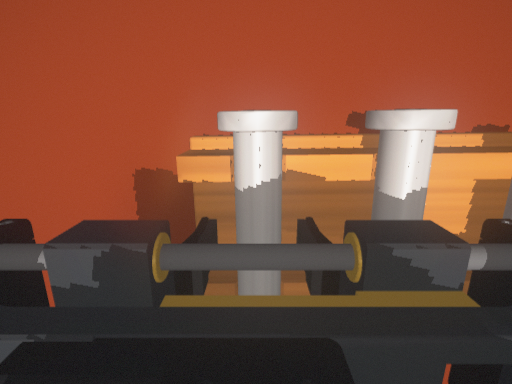

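The pin sits midway between the fingers at (258,240). I'll close, lift and measure its position in the hand.

```bash
python3 - <<'E'
from workcell import env
import numpy as np,cv2,pickle
env.gripper_to(0.0,grasp_force=55)
s=env.read_state(); print(s["opening"]*87,s["force"])
p=s["position"]
env.move_straight([p[0],p[1],0.10],rate=0.1); 
env.move_straight([p[0],p[1],0.28],rate=0.2); env.dwell(0.3)
s=env.read_state(); print(s["opening"]*87,s["force"],s["wrist_torque"],s["position"],s["tool_rot"],s["clock"])
f=env.grab_frame("wrist"); cv2.imwrite("pics/w5.png",f["image"])
fr=pickle.load(open("fr.pkl","rb")); fr.append(env.grab_frame("wrist")); pickle.dump(fr,open("fr.pkl","wb"))
pickle.dump(s,open("s5.pkl","wb"))
E
python3 - <<'E'
from z import zoom
import cv2
zoom(cv2.imread("pics/w5.png"),190,80,140,170,4,"pics/z5.png")
from fit import *
s=pickle.load(open("s5.pkl","rb"))
Rt=R.from_euler('xyz',s['tool_rot'],degrees=True).as_matrix()
for xo in (-70,-64,-58):
  # origin at tool x=xo, y=-19
  for dy in (-20,0):
    P=s['position']+Rt@(np.array([xo,-19+dy,0])/1000); print(xo,dy,proj(C['w4'],P))
E
```

```text
23.65340071179516 [-1.68815415  4.35621024  3.06591177]
23.54963631032652 [-0.33004817  1.05130128 -4.91721838] [ 0.03119041 -0.03879702  0.06187235] [ 0.50425989 -0.26275864  0.27923743] [-8.99628563e+01  7.46545680e-02  1.24916158e+01] 13.825
-70 -20 [[256.61105791 116.66914593]]
-70 0 [[256.58998968 116.50126438]]
-64 -20 [[256.60937794 131.02768649]]
-64 0 [[256.58877459 128.88928131]]
-58 -20 [[256.6077407  145.02101861]]
-58 0 [[256.58758621 141.00501697]]
```

View pics/z5.png

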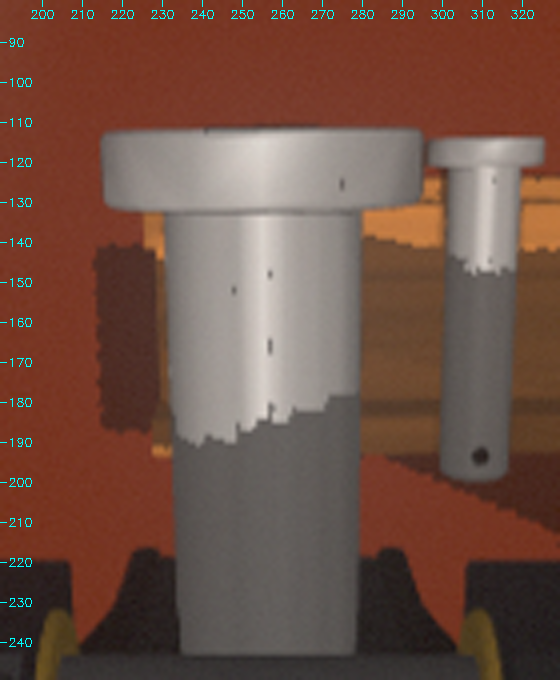

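The underside of the head is at row 132 in w5, so the pin's origin is at tool x ≈ -64 mm, as planned. Next I carry it over to the gauge.

```bash
python3 - <<'E'
from workcell import env
import numpy as np,cv2,pickle
v=np.load('G.npy'); yaw=np.degrees(v[2]); a=np.array([np.cos(v[2]),np.sin(v[2])])
p=v[:2]-0.020*a; o=[-90,0,yaw]; print(p,yaw)
print(env.inverse_kinematics([*p,0.28],o))
env.goto([*p,0.28],o)
env.move_straight([*p,0.085],rate=0.15); env.dwell(0.3)
s=env.read_state(); print(s["position"],s["tool_rot"],s["force"],s["opening"]*87,s["clock"])
pickle.dump(s,open("s6.pkl","wb"))
fr=pickle.load(open("fr.pkl","rb"))
for n in ("wrist","scene","top"):
    f=env.grab_frame(n); cv2.imwrite(f"pics/{n}6.png",f["image"])
    if n=="wrist": fr.append(f)
pickle.dump(fr,open("fr.pkl","wb"))
from z import zoom
zoom(cv2.imread("pics/scene6.png"),300,150,130,190,3,"pics/z6s.png")
E
```

```text
[0.54740585 0.22177795] -170.17184152232946
[ 3.77526390e+01  1.67494505e+01  9.17852130e-01  2.54444375e-14
 -7.41684016e+01  6.20755195e+01]
[0.5475353  0.22186272 0.08544496] [-9.00211601e+01  4.02483742e-02 -1.70174536e+02] [-0.10286568 -0.24460018 -5.06635201] 23.784349219410256 17.6083
```

View pics/wrist6.png

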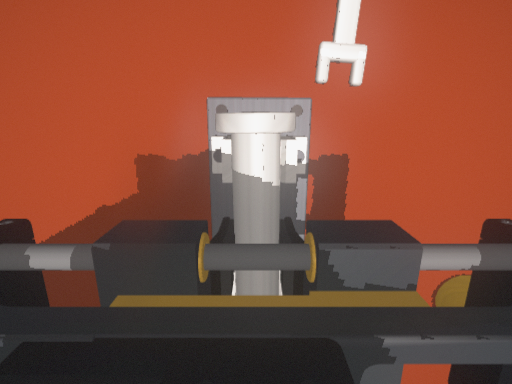

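View pics/z6s.png

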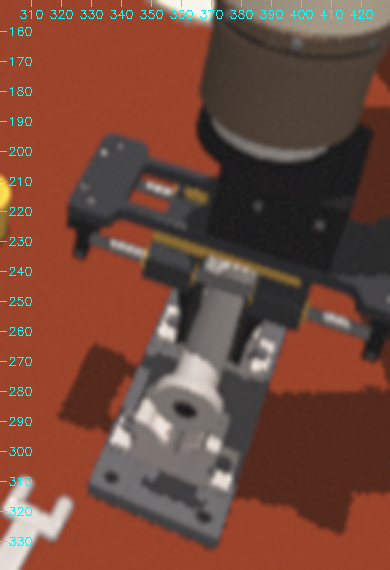

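View pics/top6.png

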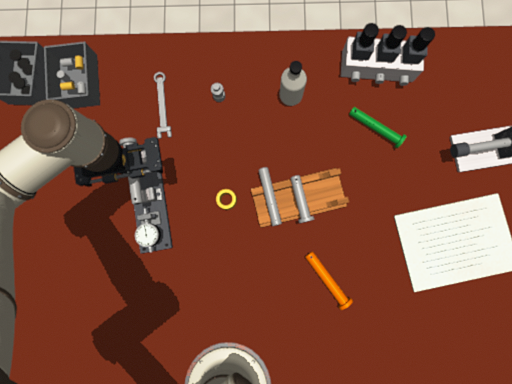

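```bash
python3 - <<'E'
from ov import *
v=np.load('G.npy')
draw(cv2.imread('pics/wrist6.png'),'w5',v,4.5,190,85,130,130,GP,'pics/ov6.png')
for P in [(-105,42,15),(-105,-42,15)]: print(proj(C['w5'],pose(v,[P])))
E
```

```text
[[310.19744114  98.02532864]]
[[203.89908399  98.00829001]]
```

View pics/ov6.png

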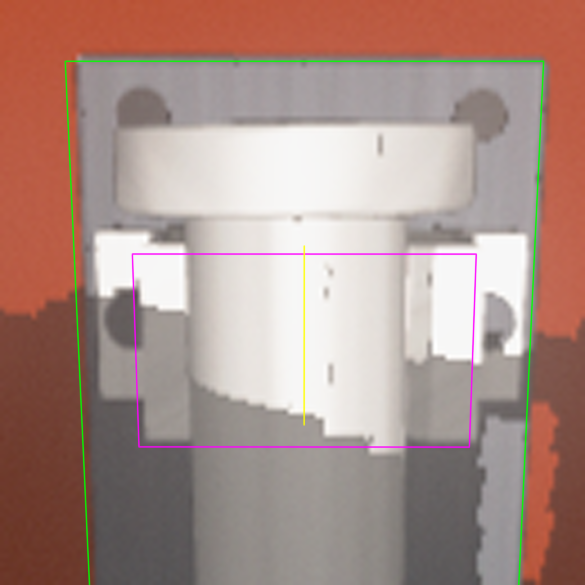

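Held against this closer view, the V-blocks sit about 1.2 mm further to gauge +y and about 1.5 mm further outward than my fit. I'll shift the target by that much and lower until contact.

```bash
python3 - <<'E'
from workcell import env
import numpy as np,cv2
v=np.load('G.npy'); a=np.array([np.cos(v[2]),np.sin(v[2])]); n=np.array([-a[1],a[0]])
p=v[:2]-0.0215*a+0.0012*n
def rep(h):
    s=env.read_state(); f=s["force"]; d=s["position"][:2]-v[:2]
    print(h,"g",(d@a*1000).round(2),(d@n*1000).round(2),"z",(s["position"][2]*1000).round(2),"F",(f[:2]@a).round(2),(f[:2]@n).round(2),f[2].round(2),"T",s["wrist_torque"].round(2),s["tool_rot"].round(2),(s["opening"]*87).round(1),s["clock"])
env.move_straight([*p,0.055],rate=0.05); env.dwell(.2); rep(0)
h=env.move_straight([*p,0.034],rate=0.02,force_limit=4); env.dwell(.2); rep(h)
f=env.grab_frame("wrist"); cv2.imwrite("pics/w7.png",f["image"])
f=env.grab_frame("scene"); cv2.imwrite("pics/s7.png",f["image"])
from z import zoom
zoom(cv2.imread("pics/s7.png"),300,190,130,140,4,"pics/z7s.png")
E
```

```text
Traceback (most recent call last):
AttributeError: 'float' object has no attribute 'round'
```

```bash
cat > h.py <<'E'
from workcell import env
import numpy as np,cv2
from z import zoom
v=np.load('G.npy'); a=np.array([np.cos(v[2]),np.sin(v[2])]); n=np.array([-a[1],a[0]])
def rep(h):
    s=env.read_state(); f=s["force"]; d=s["position"][:2]-v[:2]
    print(h,"g %.2f %.2f z %.2f F %.2f %.2f %.2f"%(d@a*1000,d@n*1000,s["position"][2]*1000,f[:2]@a,f[:2]@n,f[2]),"T",np.round(s["wrist_torque"],2),np.round(s["tool_rot"],2),"op %.1f t %.2f"%(s["opening"]*87,s["clock"]),flush=True)
    return s
def at(x,y,z): return [*(v[:2]+x*a+y*n),z]
E
python3 - <<'E'
from h import *
rep(0)
h=env.move_straight(at(-.0215,.0012,.034),rate=0.02,force_limit=4); env.dwell(.2); rep(h)
f=env.grab_frame("wrist"); cv2.imwrite("pics/w7.png",f["image"])
f=env.grab_frame("scene"); cv2.imwrite("pics/s7.png",f["image"])
zoom(cv2.imread("pics/s7.png"),300,190,130,140,4,"pics/z7s.png")
E
```

```text
0 g -21.72 1.07 z 55.41 F -0.44 0.87 -4.14 T [-0.14  0.17  0.03] [-9.0020e+01  4.0000e-02 -1.7017e+02] op 24.0 t 18.71
True g -21.47 1.37 z 38.28 F -1.21 -0.19 5.98 T [-0.12 -0.19 -0.31] [-8.9990e+01 -3.0000e-02 -1.7023e+02] op 23.8 t 19.69
```

View pics/w7.png

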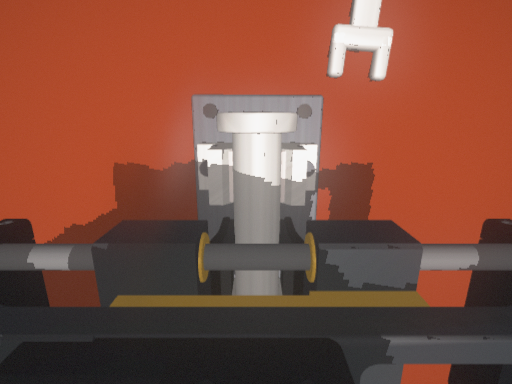

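View pics/z7s.png

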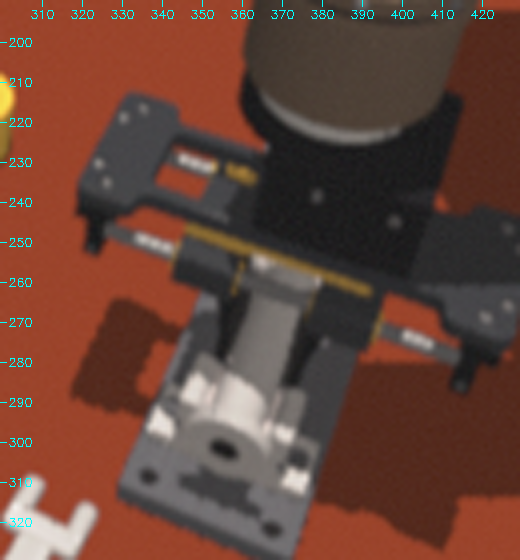

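Contact came at TCP z = 38.3 mm, against 38 expected for a seated pin, so the pin is in the Vs with its head outside the end block. Now I slide it home with a light load on it.

```bash
python3 - <<'E'
from h import *
s=rep(0); z=s["position"][2]
y=(s["position"][:2]-v[:2])@n
h=env.move_straight(at(-.0165,y,z-0.0003),rate=0.015,force_limit=12); rep(h)
if not h:
  for x in (-.0145,-.0125,-.0105,-.0085,-.0065):
    h=env.move_straight(at(x,y,z-.0003),rate=0.012,force_limit=10); env.dwell(.1); rep(h)
    if h: break
f=env.grab_frame("wrist"); cv2.imwrite("pics/w8.png",f["image"])
f=env.grab_frame("scene"); cv2.imwrite("pics/s8.png",f["image"])
zoom(cv2.imread("pics/s8.png"),300,190,130,140,4,"pics/z8s.png")
zoom(cv2.imread("pics/w8.png"),185,85,150,130,4.5,"pics/z8w.png")
E
```

```text
0 g -21.48 1.35 z 38.30 F -1.51 0.05 5.48 T [-0.08 -0.19 -0.33] [-8.9990e+01 -2.0000e-02 -1.7023e+02] op 23.8 t 19.79
False g -16.70 1.24 z 38.32 F -2.47 0.90 3.68 T [-0.13 -0.28 -0.32] [ -89.92   -0.26 -170.25] op 23.4 t 20.17
False g -15.20 1.18 z 38.30 F -3.86 1.25 2.04 T [-0.18 -1.17 -0.36] [ -89.93   -0.21 -170.24] op 23.7 t 20.58
False g -12.98 1.18 z 38.26 F -4.99 1.75 3.18 T [-0.18 -1.33 -0.37] [ -89.92   -0.23 -170.23] op 23.8 t 21.00
False g -11.78 1.17 z 38.27 F -6.74 2.79 2.05 T [-0.28 -1.95 -0.35] [-8.9940e+01 -1.4000e-01 -1.7022e+02] op 23.4 t 21.42
False g -11.82 1.08 z 38.34 F -11.50 3.69 -0.91 T [-0.65 -3.48 -0.33] [-8.9980e+01  8.0000e-02 -1.7019e+02] op 23.5 t 21.83
False g -11.79 0.75 z 38.61 F -15.75 4.67 -3.95 T [-0.81 -4.77 -0.3 ] [ -90.04    0.31 -170.15] op 23.9 t 22.25
```

View pics/z8w.png

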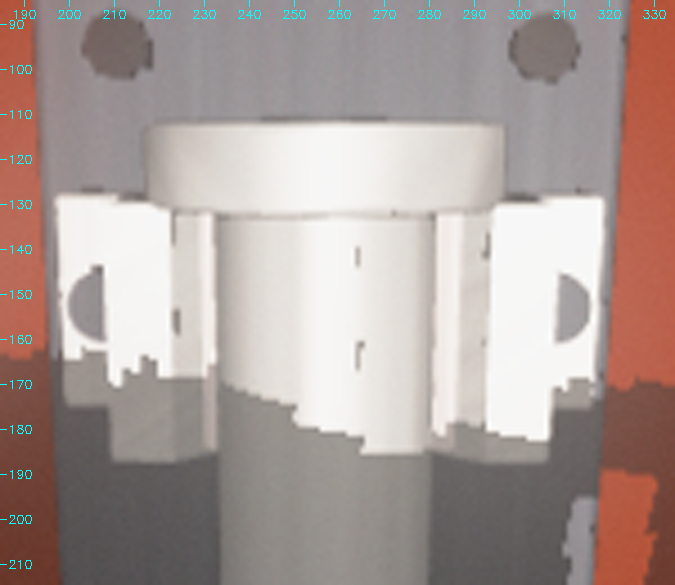

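View pics/z8s.png

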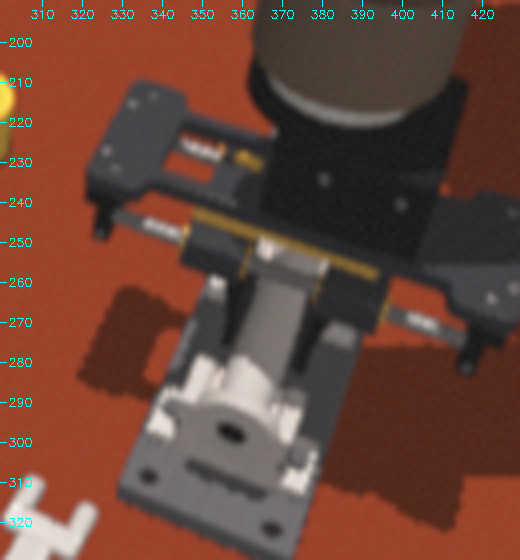

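The slide stopped dead at gauge x = -11.8 and the axial reaction rose to 16 N. In the wrist view the head underside (row 132) sits on the block face, so the head bears on the end block. The push is starting to unload the Vs, though, so I'll ease it and press down.

```bash
python3 - <<'E'
from h import *
h=env.move_straight(at(-.0090,.0014,.0375),rate=0.01,force_limit=25); env.dwell(.2); rep(h)
h=env.move_straight(at(-.0090,.0014,.0345),rate=0.006,force_limit=25); env.dwell(.2); rep(h)
E
```

```text
False g -11.85 0.87 z 38.46 F -9.11 3.99 2.47 T [-0.39 -2.57 -0.35] [-8.9990e+01  5.0000e-02 -1.7018e+02] op 23.9 t 22.96
False g -11.92 1.03 z 38.13 F -3.72 3.70 15.69 T [-0.83 -1.11 -0.36] [-8.9960e+01  9.0000e-02 -1.7014e+02] op 24.0 t 23.81
```

```bash
python3 - <<'E'
from h import *
h=env.move_straight(at(-.0065,.0024,.0345),rate=0.01,force_limit=25); env.dwell(.2); rep(h)
h=env.move_straight(at(-.0065,.0024,.0325),rate=0.006,force_limit=25); env.dwell(.3); rep(h)
E
```

```text
False g -11.95 0.99 z 38.17 F -9.58 2.87 11.38 T [-0.46 -2.71 -0.45] [ -90.09    0.39 -170.12] op 23.9 t 24.43
False g -12.01 1.08 z 38.00 F -4.69 2.27 21.50 T [-0.69 -1.59 -0.45] [ -90.07    0.42 -170.09] op 23.6 t 25.21
```

```bash
python3 - <<'E'
from h import *
h=env.move_straight(at(-.0040,.0032,.0318),rate=0.01,force_limit=25); env.dwell(.4); rep(h)
for nme in ("wrist","scene","top"):
    f=env.grab_frame(nme); cv2.imwrite(f"pics/{nme}9.png",f["image"])
a_=cv2.imread("pics/top0.png")[140:260,110:190]; b_=cv2.imread("pics/top9.png")[140:260,110:190]
cv2.imwrite("pics/cmp9.png",cv2.resize(cv2.hconcat([a_,b_]),None,fx=4.5,fy=4.5,interpolation=cv2.INTER_CUBIC))
zoom(cv2.imread("pics/wrist9.png"),185,85,150,130,4.5,"pics/z9w.png")
zoom(cv2.imread("pics/scene9.png"),300,170,130,160,3.6,"pics/z9s.png")
env.dwell(.5); rep(0)
E
```

```text
False g -12.03 1.05 z 37.98 F -11.11 3.66 20.52 T [-0.56 -2.86 -0.48] [ -90.18    0.73 -170.05] op 24.0 t 26.03
0 g -12.05 1.02 z 38.00 F -9.87 2.75 20.01 T [-0.58 -2.75 -0.44] [ -90.18    0.73 -170.05] op 24.0 t 26.68
```

View pics/cmp9.png

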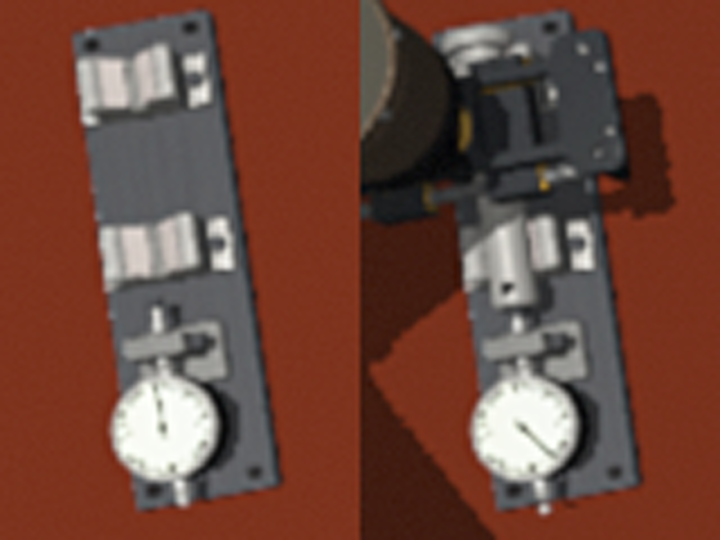

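View pics/z9w.png

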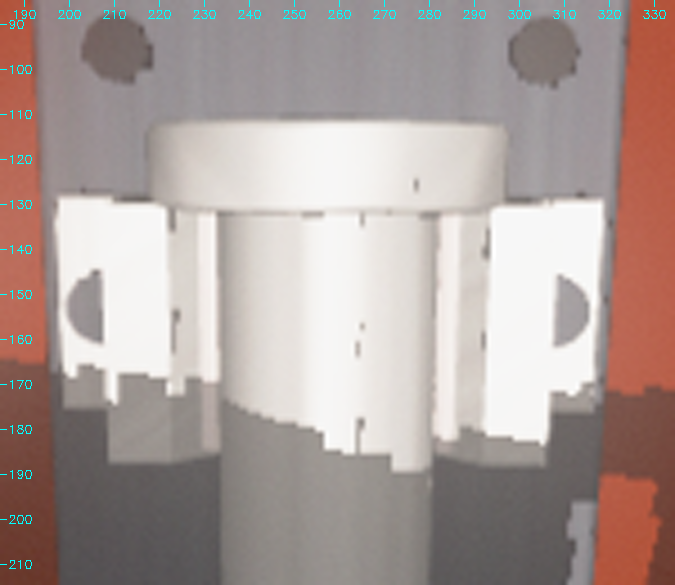

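View pics/z9s.png

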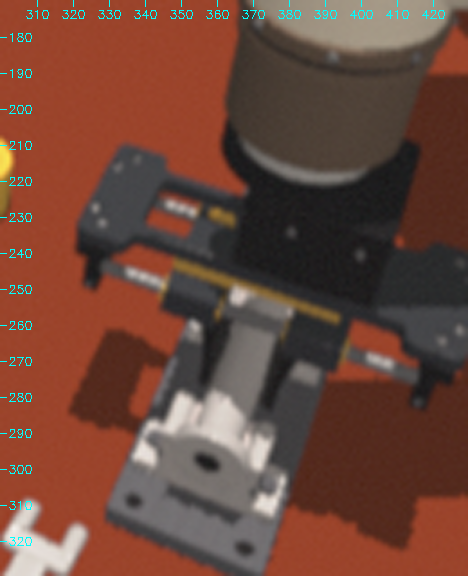

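In the top view the dial needle has turned about 140° (about 3.9 mm if one turn is 10 mm), and the tail touches the spindle. The load has tilted the tool by 0.7°, so I'll level it and press a little harder.

```bash
python3 - <<'E'
from h import *
env.gripper_to(0.0,grasp_force=60)
y=np.degrees(v[2])
h=env.move_straight(at(-.0045,.0034,.0312),rotation=[-89.85,-0.7,y-0.1],rate=0.006,force_limit=25); env.dwell(.4); rep(h)
E
```

```text
False g -11.92 1.12 z 37.93 F -7.48 2.53 24.95 T [-0.4  -1.94 -0.5 ] [ -90.11    0.27 -170.08] op 23.2 t 27.58
```

```bash
python3 - <<'E'
from h import *
y=np.degrees(v[2])
h=env.move_straight(at(-.0030,.0036,.0308),rotation=[-89.85,-0.95,y-0.1],rate=0.006,force_limit=25); env.dwell(.5); rep(h)
for nme in ("wrist","top"):
    f=env.grab_frame(nme); cv2.imwrite(f"pics/{nme}10.png",f["image"])
b_=cv2.imread("pics/top10.png")[140:260,110:190]
b_=cv2.resize(b_,None,fx=4,fy=4,interpolation=cv2.INTER_CUBIC)
c_=cv2.resize(cv2.imread("pics/wrist10.png")[85:215,185:335],(480,416)); c_=cv2.copyMakeBorder(c_,0,64,0,0,0)
cv2.imwrite("pics/f10.png",cv2.hconcat([b_,c_]))
env.dwell(.5); rep(0)
E
```

```text
False g -11.85 1.09 z 37.90 F -8.96 2.83 23.11 T [-0.44 -2.69 -0.47] [ -90.15    0.18 -170.05] op 23.3 t 28.49
0 g -11.88 1.07 z 37.92 F -9.47 2.84 22.68 T [-0.48 -2.66 -0.49] [ -90.16    0.19 -170.05] op 23.4 t 29.09
```

View pics/f10.png

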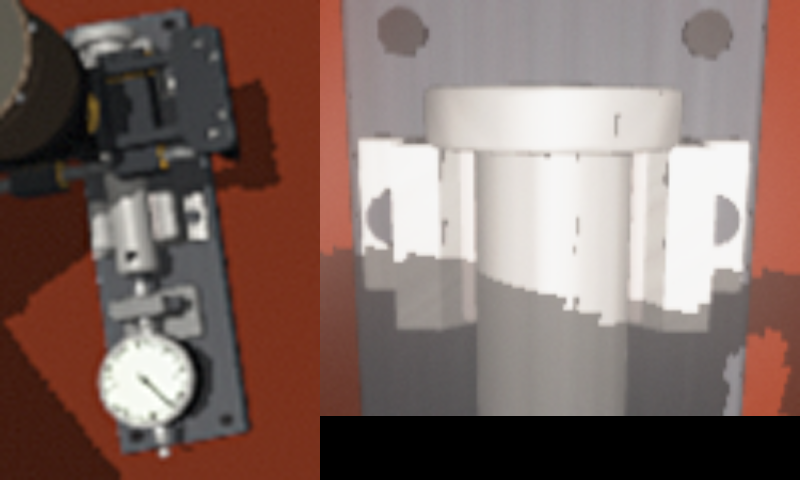

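View pics/top10.png

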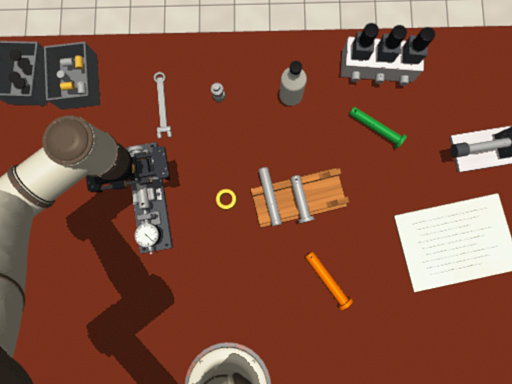

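The last pictures show the needle steady at the lower right of the dial. The head bears on the end block, the tail is on the spindle, and the other pins, bush, coupling, bottle and wrench haven't moved. Forces are steady, so I'm handing in.

```bash
python3 - <<'E'
from h import *
env.close_job()
E
```

```text
the job is handed in; nothing more can be done
```

I took the long headed pin from the rack, turned it about half a turn and laid it in the Vs with its head outside the end block. I slid it home and handed in at about 29 s, still gripping it and pressing it down.

**Last checks:**
- **Head against the block:** the slide stopped dead and the axial reaction held at about 9 N. The wrist view shows the underside of the head on the block face.
- **Seated in the Vs:** the down force was about 23 N, plus the pin's weight. The tool height was 37.9 mm against 38 mm expected for a seated pin, and the side force was only about 3 N. From the wrist moments I estimated the push to fall between the two blocks.
- **Spindle:** the needle turned about 140°, roughly 3.9 mm if one turn is 10 mm (my assumption), against 4 mm expected. There was no sign of a knock.
- **Everything else:** it stands as before in the top view.

**What disagreed:**
- My first gauge fit was 1–2 mm off at the V-blocks. I corrected it from the closer wrist view before lowering.
- The first push on the head (about 16 N) partly lifted the load off the Vs. I eased it and pressed down again.
- The tool stayed tilted by about 0.2° under load.

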